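# Park the toy bathtub in its bay and clip the rail shut

## Task

Push the steel toy bathtub along the table, without lifting it, lengthways into the open wooden bay until its end is right up against the bay's back wall. Then swing the upright metal rail down across the bay's mouth and press it past the sprung jaw until it lies fully home in its fork clip. Leave the other toys where they stand.

Things in the scene. Friction and masses are not known exactly. Their poses are not given: they have to be found in the camera images.
- tub: loose open steel bathtub, 0.25 to 0.5 kg, 140 mm long (its x), 70 wide (y), 50 high; vertical 4 mm walls from 6 mm (stub feet) to 50 mm. Corners are cut off in plan (18 mm along x, 13 along y): each end is a flat 44 mm wide, each side a flat 104 mm long. Ends alike: either may go in first. Origin: underside centre, z up
- bay: fixed low wooden bay without a floor. Origin: on the table under the middle of its open mouth, +x into the bay, z up. Side walls 10 mm thick, 36 high, x 20 to 180, inner faces at y = -46 and +46 mm; back wall 60 high, inner face at x = 170. At the mouth (x -19 to 20) stand a hinge post (y -67 to -49, 48 high) and a fork clip (y 50 to 66, 58 high)
- bay_end (a point): middle of the inner face of the bay's back wall, 20 mm above the table; its x axis is the bay's x
- rail_hinge (a point): hinge axis of the rail, at bay (0, -58, 40) mm; the axis runs along the bay's x. The closed rail lies along the bay's y at x = 0, its axis 40 mm above the table, lower than the tub's rim: the tub must be right in before the rail can shut
- clip_seat (a point): axis of the rail when it is seated in the fork clip, at bay (0, 58, 40) mm. A fixed prong stands on its +x side, a sprung steel jaw with a round 10 mm nose on its -x side; the nose overhangs the slot about 10 mm above the seat and must be passed with some 5 N of push on the rail
- rail_knob (a point): centre of the 16 mm ball at the free end of the rail, a 10 mm thick metal rod; 138 mm from the hinge axis (bay y = 80 mm when shut, 22 mm beyond the clip)
- rail (a joint): angle of the rail, rad: 0 = lying level across the mouth, seated in the clip; 1.57 = upright; at the start it leans outwards beyond upright (1.7 to 1.95), stop at 2.0. It turns about the hinge in the bay's y-z plane, with enough friction to stay where it is put
- jaw (a joint): angle of the sprung jaw, rad: 0 = sprung closed over the seat, grows to about 0.1 as the rail passes its nose
- soap_dish: bystander: pink ceramic soap dish, 62 x 44 x 16 mm, origin underside centre
- stool: bystander: green plastic two-step stool, about 72 x 75 x 50 mm, origin underside near its centre
- mirror: bystander: wooden mirror stand, 50 x 80 x 110 mm, origin underside centre
- toilet: bystander: white ceramic toy toilet, about 82 x 64 x 74 mm, origin underside centre
- shampoo: bystander: small toy bottle, 32 mm across, 70 mm high, origin underside centre
- basket: bystander: slatted wooden basket, 70 x 90 x 60 mm, origin underside centre
There are look-alikes about, which are no part of the job. What is shaped like the tub but green is not meant.

How it is judged:
By the outcome, as a careful person would: the job done as asked, in the order asked, and still so for the second after the job is handed in, with the robot touching nothing.
It also fails if it takes over 72 s, if anything falls off the work surface, if the arm or the gripper's body presses on something with over 40 N, if the wrist force passes 120 N, or if a joint passes its speed limit or range.

## Robot

A 6-joint arm with a two-finger parallel gripper is mounted at the origin on the work surface. World frame = base frame: x ahead of the robot, y to its left, z up, the work surface at z = 0. Lengths are in m, angles in rad, forces in N, time in s.
With the tool pointing down it reaches from about 0.225 to 0.725 m from the base axis. Payload 3.1 kg.
Tool frame: the origin (TCP) lies at the very end of the fingers, on their centre line; the grasp point (between the pads) lies 19 mm behind it; z points along the fingers, y is the line along which they close (so a half turn about z gives the same grasp; the last joint's range is limited). The gripper opens to 85 mm and grips with 20 to 120 N. Pads are 22 mm wide; open, the fingers measure 114 mm over their backs; the gripper's body (76 mm by 85 mm) begins 54 mm behind the grasp point. The pads swing forward as they close: fully open they stand 13 mm farther back than shut.
Start: joints at [1.087, 0.048, 0.099, 1.622, 0, 1.443], TCP at [0.183, 0.492, 0.231] pointing down, gripper open.
Joint ranges: [-2.91, 2.91], [-0.99, 1.94], [-1.21, 1.42], [-2.12, 2.29], [-1.49, 1.47], [-3.14, 3.14]. Speed limits (rad/s): [2.79, 2.79, 3.14, 3.14, 3.14, 3.14].

## Interface

Orientations are given as a rotation vector (axis times angle).
In Python, from station import status, viewer, robot gives the robot as it stands.
- The arm moves only by the tool apply_moves, never from a script. Its argument "plan" is a list of rows, each a list of 7 numbers: the opening, from 0 (shut) to 1 (fully open), then the shift along the tool's x, y, z each as a share of 0.025 m, from -1 to 1, then the turn, a rotation vector about the tool's x, y, z each as a share of 0.15 rad, from -1 to 1. In form: [[hand, x, y, z, wx, wy, wz], ...]. A call has 1 to 10 rows; each row shifts and turns the commanded pose from where the row before left it, along the tool's axes as they then stand; what a row does not reach is not made up. A row lasts 1/8 s, in which the tool goes at most 62.5 mm and 10.7 degrees, less where a joint would pass 70% of its speed; a pose out of reach is approached as far as the arm can. A call with a number of a shift or a turn outside -1 to 1 is refused whole. A call with a gripper value outside its range is refused whole. The fingers move at their own pace and stop on an object; "grip_force" is the grip in N (left out, the last holds). Time passes only in rows, so rows that do not move let the fingers close. It gives the time, the measured TCP pose, the force, the opening and the grip force at its end, in the units of the state.
- status.state(): the state, without advancing time (a new reading comes with each control period).
- viewer.camera(name): name is "scene" or "side" or "wrist"; returns (picture, depth): 400x640x3 uint8, red, green, blue; 400x640 float32, m along the optical axis (not along the pixel's ray), 0 where there is no reading.
- viewer.camera_model(name): a dict with "K" (3x3 intrinsics, pixels), "position" and "rotation" of the camera in the world. Camera axes: x right, y down, z forward; pixel columns grow to the right and rows downward; lengths in m; the calibration is good to about 2 mm. A picture is of the moment at which its call begins: read the wrist's pose just before it. camera_model takes no time and is no camera call; for the wrist camera it gives the pose at the moment of the call.
- robot.sign_off(): hands the job in; it is judged then, once.
The state is a dict: "time_s": time; "qpos": joint angles; "dq": joint speeds; "effort": joint torques, N m; "tcp_pos": TCP position; "tcp_rot": TCP orientation; "ft_force": force on the tool from outside, world axes, zero at the start; "moment": the same for the moment, N m; "finger_gap": finger opening in m; "finger_force": force on a finger pad.
Only numpy, scipy, OpenCV 4.12 (cv2) and the standard library are available. Lean on these libraries where they do the work, as an engineer would, in place of code of your own. Each camera call takes 0.05 s, during which the arm holds its last target. There are 200 camera calls.

## Working session

There is one attempt and no reset: what is moved stays moved. The work goes in short steps, Python scripts to look and compute and a tool call to move; the robot and the scene stay as the last step left them, time stands still between calls to the robot, and variables do not carry over. Pictures are saved under pics/ and viewed, at most 10 in all, crops included, and the job is handed in when it is done.

Besides the shell and the picture viewer there is one more tool, called after ">>>" by a JSON object that holds its "fn" and its "kwargs". apply_moves: Moves the arm, as the interface text tells. Its arguments: {"type":"object","properties":{"plan":{"type":"array"},"grip_force":{"type":"number"}},"required":["plan"]}

```bash
ls; mkdir -p pics; cat > h.py <<'E'
import numpy as np, cv2
from station import status, viewer, robot
def shot(n):
    m=viewer.camera_model(n); im,d=viewer.camera(n); return im,d,m
def pts(d,m):
    K=np.array(m["K"]);R=np.array(m["rotation"]);p=np.array(m["position"])
    v,u=np.mgrid[:d.shape[0],:d.shape[1]]
    c=np.stack([(u-K[0,2])/K[0,0]*d,(v-K[1,2])/K[1,1]*d,d],-1)
    P=c@R.T+p; P[d<=0]=np.nan; return P
def save(n,im): cv2.imwrite(f"pics/{n}.png",im[...,::-1])
E
python3 - <<'E'
from h import *
for n in("scene","side"):
    im,d,m=shot(n); save(n+"0",im); np.savez(n+"0",im=im,P=pts(d,m)); print(n,m["position"],m["rotation"],m["K"])
print(status.state())
E
```

```text
picsTraceback (most recent call last):
  File "<stdin>", line 3, in <module>
  File "h.py", line 9, in pts
    P=c@R.T+p; P[d<=0]=np.nan; return P
      ~~~~~^~
ValueError: operands could not be broadcast together with shapes (400,640) (3,)
```

View pics/scene0.png

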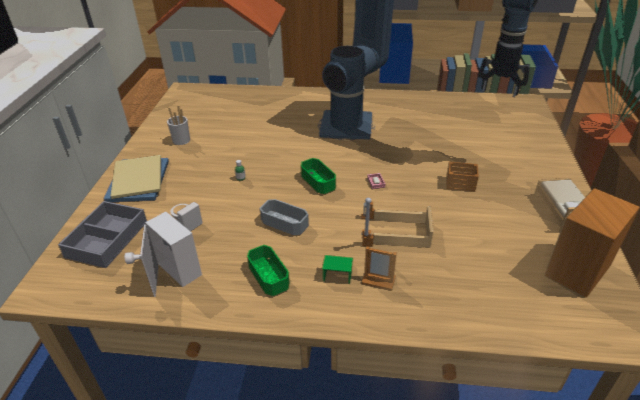

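The scene view shows the grey steel tub at (284,218), green look-alike tubs at (318,176) and (268,270), and a grey divided tray at (105,233). The bay is at (400,230) with its mouth on the left and the rail upright at (367,212). I choose the tub at (284,218).

```bash
sed -i 's/R=np.array(m\["rotation"\])/R=np.array(m["rotation"]);R=cv2.Rodrigues(R)[0] if R.size==3 else R/' h.py
python3 - <<'E'
from h import *
out=[]
for n in("scene","side"):
    im,d,m=shot(n); save(n+"1",im); P=pts(d,m); np.savez(n+"0",im=im,P=P); print(n,m["position"],m["rotation"],m["K"])
    if n=="scene":
        print(P[200,520],P[240,220],P[218,284],P[230,400]); out=cv2.resize(im[150:300,230:450],None,fx=3.6,fy=3.6,interpolation=cv2.INTER_CUBIC); save("crop",out)
s=status.state(); print(s)
E
```

```text
scene [1.68231082 0.10710799 0.97731995] [-1.61855747 -1.7944045   0.87701604] [[501.49784881   0.         319.82927223]
 [  0.         501.49784881 202.48366623]
 [  0.           0.           1.        ]]
[0.41218479 0.56855573 0.00088964] [ 0.67432132 -0.31101104  0.00085884] [ 0.57083452 -0.1427482   0.00820572] [ 0.58067134  0.19975732 -0.00278555]
side [ 0.29109814 -0.70997394  0.85264704] [-2.34262116  0.41997761 -0.19596434] [[364.8038453    0.         322.7404351 ]
 [  0.         364.8038453  198.88760708]
 [  0.           0.           1.        ]]
{'time_s': 0.15, 'qpos': array([1.08719382e+00, 4.86214501e-02, 9.79164245e-02, 1.62200278e+00,
       1.11990934e-05, 1.44301028e+00]), 'dq': array([ 7.61769620e-04, -1.61941500e-03,  5.07578254e-03,  6.53258806e-04,
       -7.24125669e-05, -6.17095443e-04]), 'effort': array([ 1.98160262e-03, -3.39260316e+01,  3.20423555e+01,  1.53929618e-02,
       -1.26190821e-04, -3.52270831e-06]), 'tcp_pos': array([0.1826586 , 0.49167709, 0.23034412]), 'tcp_rot': array([-5.55867530e-01, -3.09142786e+00,  2.85751147e-03]), 'ft_force': array([0.39245355, 0.36763286, 0.05462115]), 'moment': array([-0.06219091,  0.01513977,  0.02488078]), 'finger_force': 0.0, 'finger_gap': 0.08542336690371866}
```

View pics/side1.png

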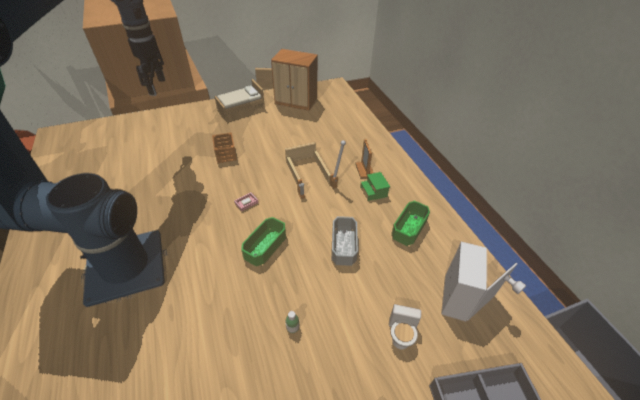

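View pics/crop.png

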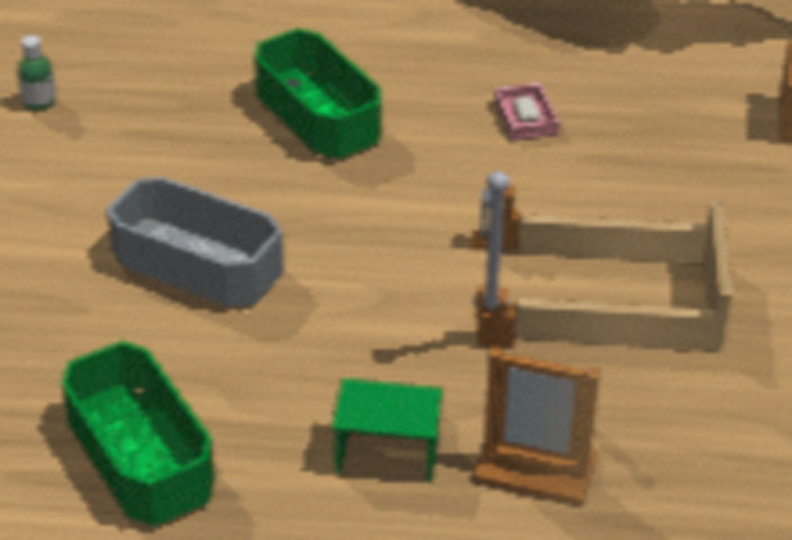

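Side view: grey tub at (345,240), bay at (305,165) with mouth facing it, rail upright at (339,160). The crop confirms that the grey octagonal tub is at crop (195,240), with the mouth and rail at (495,250). Measuring now.

```bash
python3 - <<'E'
from h import *
import cv2
A=[]
S=400 # vertical: px per 1 m *... 1mm =1.6px
img=np.full((480,800,3),60,np.uint8)
for n in("scene","side"):
    D=np.load(n+"0.npz"); P=D["P"].reshape(-1,3); C=D["im"].reshape(-1,3)
    k=(P[:,0]>.35)&(P[:,0]<.75)&(P[:,1]>-.3)&(P[:,1]<.37)&(P[:,2]>.012)&(P[:,2]<.2)
    A.append(np.c_[P[k],C[k],np.full(k.sum(),n=="side")])
A=np.vstack(A); np.save("A.npy",A)
grey=(A[:,3:6].max(1)-A[:,3:6].min(1)<25)
def box(Q,t):
    r=cv2.minAreaRect(Q[:,:2].astype(np.float32)*1000); print(t,len(Q),r)
for s in(0,1):
    B=A[A[:,6]==s]; g=grey[A[:,6]==s]
    T=B[g&(B[:,2]<.056)&(B[:,2]>.044)&(B[:,1]<.0)&(B[:,1]>-.25)&(abs(B[:,0]-.57)<.1)]
    box(T,"tubrim"); print(T[:,2].max(),T[:,2].mean())
    T=B[(B[:,2]<.06)&(B[:,2]>.015)&g&(B[:,1]<0)&(B[:,1]>-.25)&(abs(B[:,0]-.57)<.1)]; box(T,"tuball")
    T=B[(B[:,2]<.039)&(B[:,2]>.033)&(B[:,1]>.1)&(B[:,1]<.36)&(abs(B[:,0]-.58)<.08)]; box(T,"walltop")
    T=B[(B[:,2]<.063)&(B[:,2]>.057)&(B[:,1]>.2)&(B[:,1]<.36)&(abs(B[:,0]-.58)<.08)]; box(T,"backtop")
    T=B[(B[:,2]>.065)&(B[:,1]>.03)&(B[:,1]<.2)&(B[:,0]>.55)&g]
    for lo in np.arange(.06,.2,.01):
        q=T[(T[:,2]>=lo)&(T[:,2]<lo+.01)]
        if len(q): print(lo,len(q),np.round(np.median(q[:,:3],0),4))
for p in A: cv2.circle(img,(int((p[1]+.3)*1190),int((p[0]-.35)*1190)),1,p[3:6].tolist(),-1)
save("top",img)
E
```

```text
tubrim 277 ((589.3047485351562, -139.24746704101562), (144.12303161621094, 76.71957397460938), 67.14814758300781)
0.05582149073790921 0.04909534804908608
tuball 933 ((589.6563720703125, -139.37344360351562), (144.1740264892578, 77.4937515258789), 67.0127944946289)
walltop 337 ((594.4027099609375, 188.8389129638672), (125.66079711914062, 179.7978973388672), 1.0389723777770996)
backtop 96 ((597.4736938476562, 275.8507385253906), (10.764995574951172, 112.5989990234375), 89.91719055175781)
0.06 3 [0.6609 0.1044 0.0654]
0.06999999999999999 6 [0.6634 0.1016 0.0743]
0.07999999999999999 5 [0.663  0.1037 0.0846]
0.08999999999999998 5 [0.6667 0.1035 0.0954]
0.09999999999999998 11 [0.6675 0.1031 0.1065]
0.10999999999999997 6 [0.67   0.1016 0.1158]
0.11999999999999997 10 [0.6718 0.1013 0.1248]
0.12999999999999995 8 [0.672  0.1009 0.1333]
0.13999999999999996 9 [0.6748 0.1019 0.1436]
0.14999999999999997 9 [0.6768 0.1016 0.1564]
0.15999999999999995 8 [0.6773 0.1024 0.1636]
0.16999999999999993 12 [0.6801 0.1023 0.1749]
0.17999999999999994 15 [0.6811 0.1028 0.1829]
tubrim 185 ((588.867919921875, -140
[... 320 characters left out ...]
89.6755142211914)
backtop 70 ((595.275146484375, 277.1369934082031), (110.81817626953125, 14.392984390258789), 0.3652048408985138)
0.06 1 [0.6565 0.0995 0.0651]
0.06999999999999999 6 [0.6589 0.0989 0.073 ]
0.07999999999999999 5 [0.659  0.0983 0.0863]
0.08999999999999998 5 [0.662  0.0986 0.0934]
0.09999999999999998 6 [0.6646 0.0992 0.1041]
0.10999999999999997 4 [0.6662 0.0981 0.114 ]
0.11999999999999997 6 [0.668  0.0992 0.1245]
0.12999999999999995 5 [0.6699 0.0997 0.136 ]
0.13999999999999996 5 [0.6712 0.0979 0.1462]
0.14999999999999997 6 [0.6736 0.0996 0.1532]
0.15999999999999995 6 [0.6732 0.0993 0.1647]
0.16999999999999993 6 [0.6769 0.0978 0.1747]
0.17999999999999994 9 [0.6749 0.0994 0.182 ]
```

View pics/top.png

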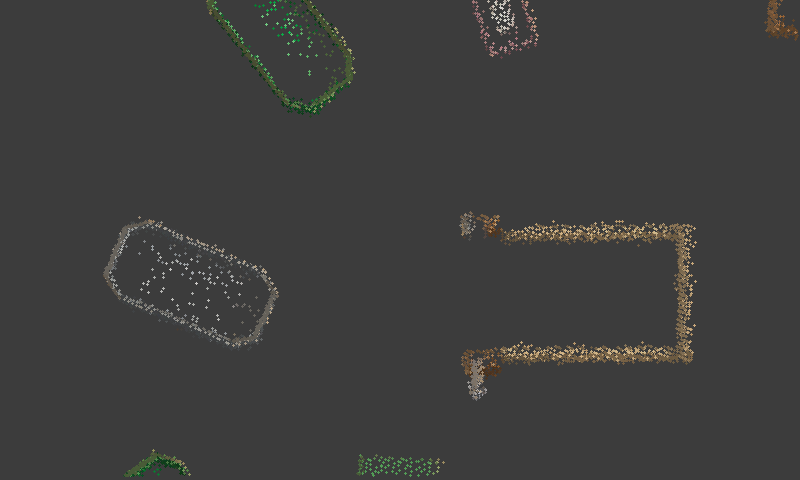

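Top view: tub rim centred at image (190,283) with its long axis about 23° off the bay axis, and the bay opens at (465,290). World estimates:
- **Tub:** (0.589, -0.140), heading 66.7°.
- **Bay mouth:** about (0.5955, 0.101), with +x along world +Y.
- **Hinge:** at X≈0.6535.

Plan: put nearly shut fingers inside the tub and push against its leading end wall, so the tub trails stably behind.

>>> {"fn": "apply_moves", "kwargs": {"plan": [[0.2,-1,-0.68,0,0,0,0],[0.2,-1,-0.68,0,0,0,0],[0.2,-1,-0.68,0,0,0,0],[0.2,-1,-0.68,0,0,0,0],[0.2,-1,-0.68,0,0,0,0],[0.2,-1,-0.68,0,0,0,0],[0.2,-1,-0.68,0,0,0,0],[0.2,-1,-0.68,0,0,0,0],[0.2,-1,-0.68,0,0,0,0],[0.2,-1,-0.68,0,0,0,0]], "grip_force": 20}}

```text
time_s: 1.4
tcp_pos: [0.3583, 0.2447, 0.2309]
tcp_rot: [-0.556, -3.092, 0.001]
ft_force: [0.5, -0.1, 0.5]
finger_gap: 0.0174
finger_force: 0.0
```

>>> {"fn": "apply_moves", "kwargs": {"plan": [[0.2,-1,-0.68,0,0,0,0],[0.2,-1,-0.68,0,0,0,0],[0.2,-1,-0.68,0,0,0,0],[0.2,-1,-0.68,0,0,0,0],[0.2,-1,-0.68,0,0,0,0],[0.2,-1,-0.68,0,0,0,0],[0.2,-1,-0.68,0,0,0,0],[0.2,-1,-0.68,0,0,0,0],[0.2,-1,-0.68,0,0,0,0],[0.2,-1,-0.68,0,0,0,0]]}}

```text
time_s: 2.65
tcp_pos: [0.5334, -0.0016, 0.2308]
tcp_rot: [-0.556, -3.091, -0.0]
ft_force: [0.2, 0.9, -0.1]
finger_gap: 0.0173
finger_force: 0.0
```

>>> {"fn": "apply_moves", "kwargs": {"plan": [[0.2,-1,-0.68,0,0,0,0],[0.2,-1,-0.68,0,0,0,0],[0.2,-1,-0.68,0,0,0,0],[0.2,-1,-0.68,0,0,0,0],[0.2,0,0,0,0,0,1],[0.2,0,0,0,0,0,1],[0.2,0,0,0,0,0,1],[0.2,0,0,0,0,0,1],[0.2,0,0,0,0,0,1],[0.2,0,0,0,0,0,1]]}}

```text
time_s: 3.9
tcp_pos: [0.6029, -0.0993, 0.2307]
tcp_rot: [-1.851, -2.537, 0.001]
ft_force: [0.4, -0.6, -0.2]
finger_gap: 0.0172
finger_force: 0.0
```

>>> {"fn": "apply_moves", "kwargs": {"plan": [[0.2,0,0,0.8,0,0,1],[0.2,0,0,0.8,0,0,1],[0.2,0,0,0.8,0,0,1],[0.2,0,0,0.8,0,0,1],[0.2,0,0,0.8,0,0,0.8],[0.2,0,0,0,0,0,0]]}}

```text
time_s: 4.65
tcp_pos: [0.6013, -0.0988, 0.1285]
tcp_rot: [-2.618, -1.729, 0.006]
ft_force: [-0.1, 0.6, 0.6]
finger_gap: 0.0175
finger_force: 0.0
```

```bash
cat >> h.py <<'E'
def yaw(s):
    R=cv2.Rodrigues(np.array(s["tcp_rot"]))[0]; return np.arctan2(R[1,0],R[0,0]),R
def goto(x,y,z,yw=None):
    s=status.state(); w,R=yaw(s); d=R.T@(np.array([x,y,z])-s["tcp_pos"])
    print("t",round(s["time_s"],2),"tcp",np.round(s["tcp_pos"],4),"yaw",round(np.degrees(w),1),"q6",round(s["qpos"][5],2),"gap",round(s["finger_gap"],4),"F",np.round(s["ft_force"],1))
    print("rows tool xyz",np.round(d/.025,2),"turn",None if yw is None else round((w-yw)/.15,2),"tilt z",np.round(R[:,2],3))
E
python3 -c "
from h import *
goto(.605,-.103,.02,1.164)
im,d,m=shot('wrist');save('w1',im);P=pts(d,m);np.save('w1.npy',P)
goto(.605,-.103,.02,1.164)"
```

```text
t 4.65 tcp [ 0.6013 -0.0988  0.1285] yaw 66.9 q6 1.7 gap 0.0175 F [-0.1  0.6  0.6]
rows tool xyz [-0.09  0.23  4.34] turn 0.02 tilt z [-0.005  0.002 -1.   ]
t 4.7 tcp [ 0.6022 -0.0991  0.1301] yaw 66.9 q6 1.7 gap 0.017 F [-0.1  0.   0.1]
rows tool xyz [-0.1   0.18  4.4 ] turn 0.03 tilt z [-0.003  0.001 -1.   ]
```

View pics/w1.png

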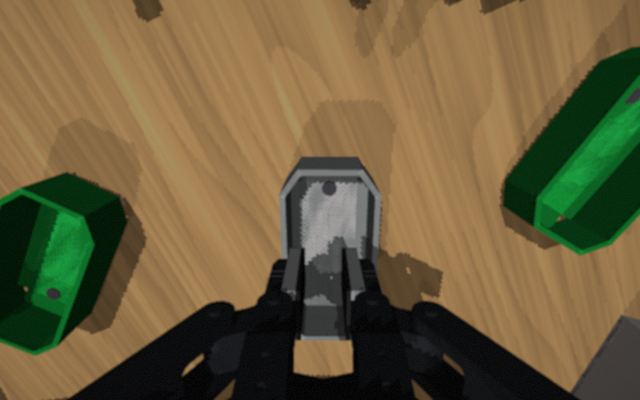

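The wrist view shows the grey tub squarely between and ahead of the fingers: leading end at (330,165), both fingers inside its outline at (293,270) and (355,270). Descending inside it.

>>> {"fn": "apply_moves", "kwargs": {"plan": [[0.2,0,0.2,0.8,0,0,0],[0.2,0,0,0.8,0,0,0],[0.2,0,0,0.8,0,0,0],[0.2,0,0,0.7,0,0,0],[0.2,0,0,0.6,0,0,0],[0.2,0,0,0.5,0,0,0],[0.2,0,0,0,0,0,0]]}}

```text
time_s: 5.58
tcp_pos: [0.6068, -0.101, 0.0249]
tcp_rot: [-2.621, -1.728, 0.003]
ft_force: [-0.4, 1.5, 0.6]
finger_gap: 0.0172
finger_force: 0.0
```

>>> {"fn": "apply_moves", "kwargs": {"plan": [[0.2,0.2,0,0,0,0,0],[0.2,0.2,0,0,0,0,0],[0.2,0.2,0,0,0,0,0],[0.2,0.2,0,0,0,0,0]]}}

```text
time_s: 6.08
tcp_pos: [0.616, -0.0831, 0.0268]
tcp_rot: [2.622, 1.728, -0.0]
ft_force: [-1.3, -1.9, 1.3]
finger_gap: 0.0173
finger_force: 1.3
```

```bash
python3 -c "
from h import *
goto(.5955,.05,.02,1.571)"
```

```text
t 6.08 tcp [ 0.616  -0.0831  0.0268] yaw 66.8 q6 1.73 gap 0.0173 F [-1.3 -1.9  1.3]
rows tool xyz [ 4.57 -2.85  0.26] turn -2.7 tilt z [ 0.    -0.001 -1.   ]
```

>>> {"fn": "apply_moves", "kwargs": {"plan": [[0.2,0.43,-0.25,0,0,0,-0.3],[0.2,0.43,-0.24,0,0,0,-0.3],[0.2,0.44,-0.22,0,0,0,-0.3],[0.2,0.45,-0.2,0,0,0,-0.3],[0.2,0.46,-0.18,0,0,0,-0.3],[0.2,0.46,-0.16,0,0,0,-0.3],[0.2,0.47,-0.14,0,0,0,-0.3],[0.2,0,0,0,0,0,0]]}}

```text
time_s: 7.08
tcp_pos: [0.6024, 0.0044, 0.0258]
tcp_rot: [-2.315, -2.12, -0.001]
ft_force: [0.3, 0.2, -0.3]
finger_gap: 0.017
finger_force: 0.0
```

```bash
cat >> h.py <<'E'
def tub(nm=None):
    for n in("scene","side"):
        im,d,m=shot(n); P=pts(d,m); g=(im.max(2).astype(int)-im.min(2)<25)&(P[...,2]>.044)&(P[...,2]<.056)&(abs(P[...,0]-.6)<.09)&(abs(P[...,1])<.3)
        if nm: save(nm+n,im)
        Q=P[g]; print(n,len(Q),np.round(Q.min(0),3),np.round(Q.max(0),3),cv2.minAreaRect(Q[:,:2].astype(np.float32)*1000))
E
python3 -c "
from h import *
goto(.5955,.07,.02,1.571)
tub('a')
im=cv2.imread('pics/ascene.png')[100:300,200:460];cv2.imwrite('pics/a.png',cv2.resize(im,None,fx=3,fy=3))"
```

```text
t 7.08 tcp [0.6024 0.0044 0.0258] yaw 85.0 q6 1.55 gap 0.017 F [ 0.3  0.2 -0.3]
rows tool xyz [ 2.59 -0.5   0.24] turn -0.59 tilt z [-0.001  0.002 -1.   ]
scene 267 [ 0.536 -0.119  0.044] [0.662 0.105 0.056] ((608.5670776367188, -9.202896118164062), (125.75460815429688, 218.57762145996094), 5.095589637756348)
side 206 [ 0.531 -0.12   0.044] [0.634 0.097 0.055] ((590.62548828125, -8.705436706542969), (88.75927734375, 224.5093231201172), 8.080068588256836)
```

View pics/a.png

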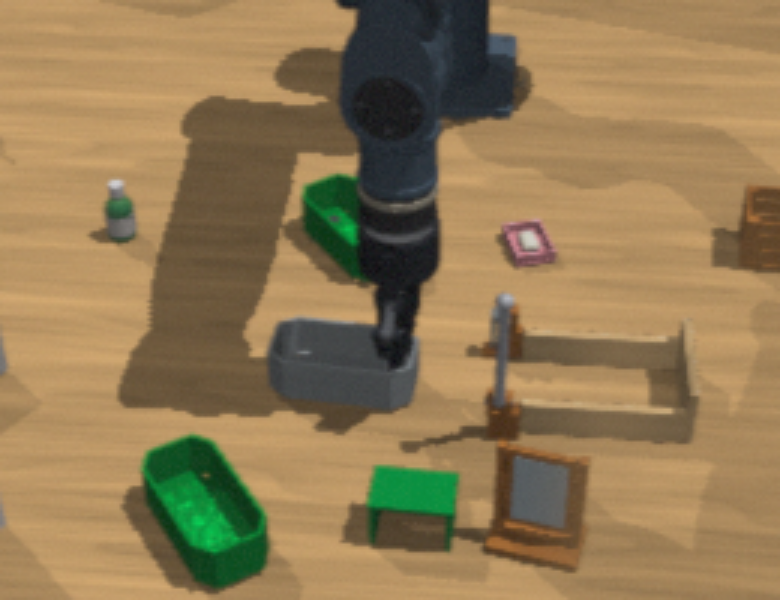

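The crop shows the tub with the fingers in its leading end at (395,355), nearly in line with the bay mouth at (500,350). Everything else stands untouched. Continuing.

>>> {"fn": "apply_moves", "kwargs": {"plan": [[0.2,0.5,-0.14,0,0,0,-0.15],[0.2,0.5,-0.12,0,0,0,-0.15],[0.2,0.5,-0.08,0,0,0,-0.15],[0.2,0.5,-0.04,0,0,0,-0.15],[0.2,0.5,0,0,0,0,0],[0.2,0.5,0,0,0,0,0],[0.2,0,0,0,0,0,0]]}}

```text
time_s: 8.05
tcp_pos: [0.5966, 0.0795, 0.0266]
tcp_rot: [-2.219, -2.223, -0.002]
ft_force: [0.8, -0.4, 1.0]
finger_gap: 0.0174
finger_force: 0.0
```

```bash
python3 -c "
from h import *
goto(.5955,.245,.02,1.571)
im,d,m=shot('scene');P=pts(d,m);g=(im.max(2).astype(int)-im.min(2)<25)&(P[...,2]>.044)&(P[...,2]<.056)&(abs(P[...,0]-.6)<.045)&(P[...,1]>-.2)&(P[...,1]<.07);Q=P[g]
for y in np.arange(-.08,.07,.02):
  q=Q[abs(Q[:,1]-y)<.01,0]
  if len(q): print(round(y,2),q.min(),q.max(),len(q))
"
```

```text
t 8.05 tcp [0.5966 0.0795 0.0266] yaw 90.1 q6 1.59 gap 0.0174 F [ 0.8 -0.4  1. ]
rows tool xyz [ 6.62 -0.03  0.27] turn 0.01 tilt z [ 0.001  0.001 -1.   ]
-0.04 0.5665888745388308 0.6310758499379965 29
-0.02 0.5613915730402605 0.6347289626206178 34
0.0 0.5602211687875887 0.6339502573992148 38
0.02 0.5620511463076814 0.6338792293157864 37
0.04 0.5609371754644685 0.6339697653327563 34
0.06 0.5578257242709959 0.6349342730629968 31
```

>>> {"fn": "apply_moves", "kwargs": {"plan": [[0.2,0.7,-0.02,0,0,0,0],[0.2,0.7,0,0,0,0,0],[0.2,0.7,0,0,0,0,0],[0.2,0.7,0,0,0,0,0],[0.2,0.7,0,0,0,0,0],[0.2,0.7,0,0,0,0,0],[0.2,0.7,0,0,0,0,0],[0.2,0.7,0,0,0,0,0],[0.2,0.7,0,0,0,0,0],[0.2,0,0,0,0,0,0]]}}

```text
time_s: 9.35
tcp_pos: [0.5954, 0.2378, 0.0258]
tcp_rot: [-2.217, -2.223, -0.002]
ft_force: [0.2, -1.2, -0.5]
finger_gap: 0.0172
finger_force: 0.0
```

>>> {"fn": "apply_moves", "kwargs": {"plan": [[0.2,0.2,0,0,0,0,0],[0.2,0.2,0,0,0,0,0],[0.2,0.2,0,0,0,0,0]]}}

```text
time_s: 9.72
tcp_pos: [0.5956, 0.25, 0.0257]
tcp_rot: [-2.222, -2.22, 0.002]
ft_force: [-0.6, -1.7, -1.6]
finger_gap: 0.0174
finger_force: 0.8
```

>>> {"fn": "apply_moves", "kwargs": {"plan": [[0.2,0.12,0,0,0,0,0],[0.2,0.12,0,0,0,0,0],[0.2,0,0,0,0,0,0]]}}

```text
time_s: 10.1
tcp_pos: [0.5958, 0.2561, 0.0262]
tcp_rot: [2.221, 2.221, -0.001]
ft_force: [0.4, -3.4, -1.2]
finger_gap: 0.0169
finger_force: 1.1
```

>>> {"fn": "apply_moves", "kwargs": {"plan": [[0.2,0.1,0,0,0,0,0],[0.2,0.1,0,0,0,0,0],[0.2,0,0,0,0,0,0]]}}

```text
time_s: 10.48
tcp_pos: [0.5958, 0.2561, 0.0262]
tcp_rot: [2.219, 2.214, -0.012]
ft_force: [-0.0, -13.5, 2.1]
finger_gap: 0.0169
finger_force: 6.3
```

Blocked at 13.5 N at the expected position, so the tub is against the back wall. Backing off, rising, and checking.

>>> {"fn": "apply_moves", "kwargs": {"plan": [[0.2,-0.5,0,0,0,0,0],[0.2,-0.3,0,0,0,0,0],[0.2,0,0,-0.8,0,0,0],[0.2,0,0,-1,0,0,0],[0.2,0,0,-1,0,0,0],[0.2,0,0,-1,0,0,0],[0.2,0,0,-1,0,0,0],[0.2,0,0,-1,0,0,0],[0.2,0,0,-1,0,0,0],[0.2,0,0,-1,0,0,0]]}}

```text
time_s: 11.72
tcp_pos: [0.5961, 0.2423, 0.2244]
tcp_rot: [2.22, 2.222, 0.005]
ft_force: [0.4, 0.7, -0.3]
finger_gap: 0.0171
finger_force: 0.0
```

>>> {"fn": "apply_moves", "kwargs": {"plan": [[1,-0.8,0.4,0,0,0,0],[1,-0.8,0.4,0,0,0,0],[1,-0.8,0.4,0,0,0,0],[1,-0.8,0.4,0,0,0,0],[1,-0.8,0.4,0,0,0,0],[1,-0.8,0.4,0,0,0,0],[1,-0.8,0.4,0,0,0,0],[1,0,0,0,0,0,0]]}}

```text
time_s: 12.72
tcp_pos: [0.6667, 0.0994, 0.2209]
tcp_rot: [-2.224, -2.219, 0.0]
ft_force: [0.1, 0.6, -0.3]
finger_gap: 0.0852
finger_force: 0.0
```

```bash
python3 -c "
from h import *
goto(.668,.101,.14,1.571)
im,d,m=shot('scene');save('b',cv2.resize(im[150:280,330:470],None,fx=4,fy=4));P=pts(d,m)
grey=(im.max(2).astype(int)-im.min(2)<25)
Q=P[grey&(P[...,2]>.044)&(P[...,2]<.056)&(abs(P[...,0]-.596)<.043)&(P[...,1]>.11)&(P[...,1]<.3)]
print('tub',Q.min(0),Q.max(0),cv2.minAreaRect(Q[:,:2].astype(np.float32)*1000))
T=P[(abs(P[...,1]-.101)<.015)&(P[...,2]>.16)&(P[...,2]<.19)&(P[...,0]>.64)&(P[...,0]<.7)];print('knob',len(T),np.median(T,0),T.max(0))
"
```

```text
t 12.72 tcp [0.6667 0.0994 0.2209] yaw 89.9 q6 1.62 gap 0.0852 F [ 0.1  0.6 -0.3]
rows tool xyz [0.07 0.05 3.24] turn -0.02 tilt z [-0. -0. -1.]
tub [0.55839207 0.13095938 0.04401342] [0.63598255 0.27180535 0.05540205] ((597.3320922851562, 201.47158813476562), (77.39545440673828, 140.92945861816406), 0.28569987416267395)
knob 39 [0.68025629 0.10125746 0.17971115] [0.68645533 0.1083074  0.1859476 ]
```

View pics/b.png

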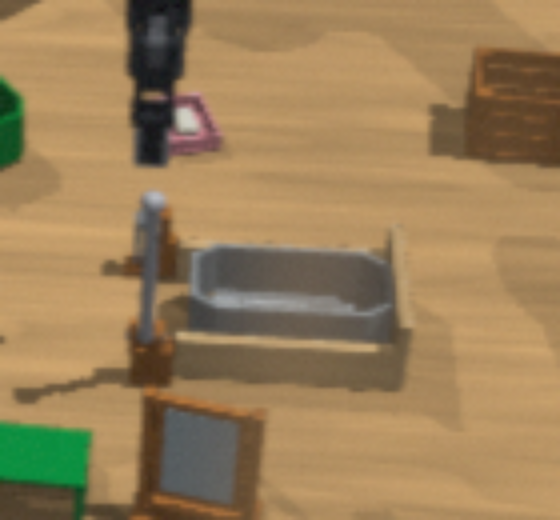

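The crop shows the tub fully inside the bay, its end against the back wall at (395,290). The rail is still upright at (150,260), with the open gripper above it. Straddling the rail and swinging it inward.

>>> {"fn": "apply_moves", "kwargs": {"plan": [[1,0.07,0,0.8,0,0,0],[1,0,0,0.8,0,0,0],[1,0,0,0.8,0,0,0],[1,0,0,0.6,0,0,0],[1,0,0,0,0,0,0]]}}

```text
time_s: 13.4
tcp_pos: [0.6647, 0.1037, 0.1446]
tcp_rot: [-2.219, -2.221, 0.004]
ft_force: [-0.0, 0.9, -0.8]
finger_gap: 0.0854
finger_force: 0.0
```

>>> {"fn": "apply_moves", "kwargs": {"plan": [[1,0,-0.5,0,0,0,0],[1,0,-0.5,0,0,0,0],[1,0,-0.5,0,0,0,0],[1,0,-0.5,0,0,0,0],[1,0,-0.5,0,0,0,0],[1,0,-0.5,0,0,0,0],[1,0,-0.5,0,0,0,0],[1,0,-0.5,0,0,0,0]]}}

```text
time_s: 14.4
tcp_pos: [0.5663, 0.1033, 0.1478]
tcp_rot: [2.22, 2.221, 0.003]
ft_force: [0.9, 0.6, -0.0]
finger_gap: 0.0853
finger_force: 0.2
```

```bash
python3 -c "
from h import *
goto(.5,.101,.14,1.571)
for n in('scene','side'):
  im,d,m=shot(n);P=pts(d,m);g=(im.max(2).astype(int)-im.min(2)<40)&(abs(P[...,1]-.101)<.02)&(P[...,0]>.4)&(P[...,0]<.72)
  for z in np.arange(.05,.2,.015):
    q=P[g&(abs(P[...,2]-z)<.0075)]
    if len(q):print(n,round(z,3),len(q),np.round(np.median(q,0),3))
"
```

```text
t 14.4 tcp [0.5663 0.1033 0.1478] yaw 90.0 q6 1.63 gap 0.0853 F [ 0.9  0.6 -0. ]
rows tool xyz [-0.09 -2.65  0.3 ] turn 0.0 tilt z [ 0.003  0.    -1.   ]
scene 0.05 33 [0.651 0.1   0.051]
scene 0.065 19 [0.647 0.101 0.065]
scene 0.08 19 [0.641 0.103 0.083]
scene 0.095 25 [0.634 0.102 0.096]
scene 0.11 14 [0.629 0.101 0.111]
scene 0.125 22 [0.623 0.103 0.125]
scene 0.14 18 [0.617 0.102 0.142]
scene 0.155 14 [0.613 0.102 0.154]
scene 0.17 22 [0.617 0.105 0.172]
scene 0.185 38 [0.619 0.105 0.186]
scene 0.2 5 [0.62  0.103 0.193]
side 0.05 31 [0.54  0.094 0.052]
side 0.065 9 [0.643 0.099 0.065]
side 0.08 9 [0.637 0.099 0.081]
side 0.095 9 [0.63  0.099 0.095]
side 0.11 9 [0.624 0.1   0.109]
side 0.125 9 [0.619 0.099 0.123]
side 0.14 12 [0.612 0.1   0.138]
side 0.155 11 [0.606 0.099 0.154]
side 0.17 53 [0.6   0.098 0.171]
side 0.185 43 [0.52  0.097 0.186]
side 0.2 47 [0.608 0.096 0.199]
```

>>> {"fn": "apply_moves", "kwargs": {"plan": [[1,0,-0.44,0.25,0,0,0],[1,0,-0.44,0.25,0,0,0],[1,0,-0.44,0.25,0,0,0],[1,0,-0.33,0.37,0,0,0],[1,0,-0.33,0.37,0,0,0],[1,0,-0.3,0.37,0,0,0],[1,0,0,0,0,0,0]]}}

```text
time_s: 15.38
tcp_pos: [0.5077, 0.1031, 0.0987]
tcp_rot: [-2.22, -2.221, 0.003]
ft_force: [-0.0, 0.0, 0.0]
finger_gap: 0.0849
finger_force: 0.0
```

```bash
cat >> h.py <<'E'
def rail():
  for n in('scene','side'):
    im,d,m=shot(n);P=pts(d,m);g=(im.max(2).astype(int)-im.min(2)<40)&(abs(P[...,1]-.101)<.012)&(P[...,0]>.49)&(P[...,0]<.66)&(P[...,2]>.035)
    for x in np.arange(.5,.65,.015):
      q=P[g&(abs(P[...,0]-x)<.0075)]
      if len(q):print(n,round(x,3),len(q),np.round(np.median(q,0),3),np.round(np.percentile(q[:,2],[10,90]),3))
E
python3 -c "
from h import *
goto(.508,.101,.16,1.571)
rail()"
```

```text
t 15.38 tcp [0.5077 0.1031 0.0987] yaw 90.0 q6 1.64 gap 0.0849 F [-0.  0.  0.]
rows tool xyz [-0.08  0.01 -2.45] turn -0.0 tilt z [-0.002 -0.    -1.   ]
scene 0.5 15 [0.498 0.099 0.568] [0.567 0.569]
scene 0.515 38 [0.517 0.102 0.568] [0.565 0.57 ]
scene 0.53 117 [0.534 0.098 0.556] [0.266 0.566]
scene 0.545 1211 [0.545 0.101 0.413] [0.241 0.536]
scene 0.56 113 [0.559 0.102 0.137] [0.105 0.405]
scene 0.575 155 [0.576 0.103 0.191] [0.098 0.214]
scene 0.59 21 [0.59  0.101 0.086] [0.081 0.093]
scene 0.605 24 [0.606 0.101 0.074] [0.07 0.08]
scene 0.62 24 [0.621 0.102 0.065] [0.06 0.07]
scene 0.635 17 [0.635 0.101 0.057] [0.05  0.062]
scene 0.65 23 [0.652 0.102 0.047] [0.04  0.051]
side 0.5 60 [0.502 0.095 0.208] [0.179 0.569]
side 0.515 65 [0.514 0.094 0.201] [0.179 0.569]
side 0.53 70 [0.533 0.093 0.183] [0.049 0.398]
side 0.545 110 [0.545 0.096 0.172] [0.056 0.273]
side 0.56 119 [0.561 0.098 0.161] [0.104 0.213]
side 0.575 96 [0.572 0.094 0.181] [0.095 0.216]
side 0.59 15 [0.591 0.099 0.083] [0.077 0.088]
side 0.605 14 [0.605 0.099 0.074] [0.069 0.079]
side 0.62 13 [0.62  0.1   0.064] [0.058 0.069]
side 0.635 12 [0.635 0.101 0.054] [0.05  0.059]
side 0.65 8 [0.646 0.099 0.049] [0.045 0.052]
```

>>> {"fn": "apply_moves", "kwargs": {"plan": [[1,-0.08,0,-0.8,0,0,0],[1,0,0,-0.8,0,0,0],[1,0,0,-0.8,0,0,0],[0,0,0.4,0,0,0,0],[0,0,0.4,0,0,0,0],[0,0,0,0,0,0,0],[0,0,0,0,0,0,0],[0,0,0,0,0,0,0]]}}

```text
time_s: 16.48
tcp_pos: [0.5284, 0.101, 0.1592]
tcp_rot: [-2.221, -2.221, 0.002]
ft_force: [-0.3, -0.4, 0.6]
finger_gap: 0.0002
finger_force: 0.0
```

>>> {"fn": "apply_moves", "kwargs": {"plan": [[0,0,0,0.6,0,0,0],[0,0,0,0.6,0,0,0],[0,0,-0.2,0.4,0,0,0],[0,0,-0.2,0.4,0,0,0],[0,0,-0.2,0.4,0,0,0],[0,0,-0.1,0.4,0,0,0]]}}

```text
time_s: 17.23
tcp_pos: [0.5087, 0.101, 0.089]
tcp_rot: [-2.219, -2.219, 0.006]
ft_force: [-8.0, -0.4, 4.0]
finger_gap: -0.0
finger_force: 4.2
```

```bash
python3 -c "
from h import *
goto(.511,.101,.06,1.571)
rail()" | grep -v "0\.5.*0\.[2-5]..]$"
```

```text
t 17.23 tcp [0.5087 0.101  0.089 ] yaw 90.0 q6 1.64 gap -0.0 F [-8.  -0.4  4. ]
rows tool xyz [-0.    0.1   1.16] turn -0.0 tilt z [-0.005 -0.    -1.   ]
scene 0.575 35 [0.573 0.101 0.172] [0.074 0.183]
scene 0.59 17 [0.591 0.102 0.071] [0.064 0.074]
scene 0.605 21 [0.604 0.1   0.063] [0.059 0.067]
scene 0.62 17 [0.619 0.101 0.057] [0.054 0.062]
scene 0.635 16 [0.633 0.101 0.052] [0.048 0.056]
scene 0.65 20 [0.652 0.102 0.047] [0.043 0.051]
side 0.56 66 [0.559 0.097 0.173] [0.08  0.183]
side 0.575 18 [0.572 0.099 0.074] [0.069 0.177]
side 0.59 14 [0.591 0.1   0.067] [0.063 0.071]
side 0.605 13 [0.606 0.1   0.062] [0.059 0.065]
side 0.62 13 [0.622 0.101 0.056] [0.052 0.059]
side 0.635 13 [0.635 0.099 0.05 ] [0.046 0.054]
side 0.65 9 [0.648 0.099 0.047] [0.042 0.05 ]
```

The finger touched the ball's outer side, so lift, shift back over the ball, and press from above.

>>> {"fn": "apply_moves", "kwargs": {"plan": [[0,0,0,-0.9,0,0,0],[0,0,0.6,-0.3,0,0,0],[0,0,0.1,0,0,0,0],[0,0,0,0.3,0,0,0],[0,0,0,0.4,0,0,0],[0,0,0,0.4,0,0,0],[0,0,-0.05,0.4,0,0,0],[0,0,-0.1,0.3,0,0,0]]}}

```text
time_s: 18.32
tcp_pos: [0.5246, 0.101, 0.0736]
tcp_rot: [-2.221, -2.221, 0.001]
ft_force: [0.1, 0.1, 0.5]
finger_gap: -0.0
finger_force: 0.1
```

```bash
python3 -c "
from h import *
goto(.513,.101,.062,1.571)
rail()" | grep -v "0\.5.*0\.[2-5]..]$"
```

```text
t 18.32 tcp [0.5246 0.101  0.0736] yaw 90.0 q6 1.64 gap -0.0 F [0.1 0.1 0.5]
rows tool xyz [-0.   -0.46  0.47] turn -0.0 tilt z [-0.001 -0.    -1.   ]
scene 0.59 38 [0.584 0.1   0.16 ] [0.055 0.169]
scene 0.605 18 [0.604 0.102 0.055] [0.051 0.058]
scene 0.62 14 [0.62  0.102 0.052] [0.05  0.055]
scene 0.635 14 [0.635 0.101 0.049] [0.045 0.052]
scene 0.65 20 [0.652 0.102 0.045] [0.039 0.049]
side 0.56 110 [0.559 0.094 0.146] [0.062 0.189]
side 0.575 61 [0.574 0.097 0.16 ] [0.057 0.169]
side 0.59 18 [0.587 0.1   0.056] [0.051 0.165]
side 0.605 13 [0.604 0.099 0.053] [0.049 0.055]
side 0.62 14 [0.619 0.101 0.05 ] [0.046 0.052]
side 0.635 13 [0.636 0.1   0.046] [0.043 0.05 ]
side 0.65 12 [0.648 0.1   0.045] [0.039 0.047]
```

>>> {"fn": "apply_moves", "kwargs": {"plan": [[0,0,-0.3,0.1,0,0,0],[0,0,-0.16,0.1,0,0,0],[0,0,0,0.2,0,0,0],[0,0,0,0.2,0,0,0],[0,0,0,0,0,0,0]]}}

```text
time_s: 19.05
tcp_pos: [0.5136, 0.101, 0.0591]
tcp_rot: [-2.221, -2.221, 0.001]
ft_force: [0.2, -0.5, 0.5]
finger_gap: 0.0
finger_force: 0.0
```

>>> {"fn": "apply_moves", "kwargs": {"plan": [[0,0,0,0.1,0,0,0],[0,0,0,0.1,0,0,0],[0,0,0,0.1,0,0,0],[0,0,0,0,0,0,0]]}}

```text
time_s: 19.55
tcp_pos: [0.5134, 0.101, 0.0518]
tcp_rot: [-2.221, -2.221, 0.001]
ft_force: [0.3, -0.4, -0.5]
finger_gap: -0.0001
finger_force: 0.0
```

```bash
python3 -c "
from h import *
goto(.513,.101,.045,1.571)
rail()
im,d,m=shot('side');a=cv2.resize(im[120:220,270:400],None,fx=5,fy=5)
save('c',a)" | grep -v "0\.5.*0\.[2-5]..]$"
```

```text
t 19.55 tcp [0.5134 0.101  0.0518] yaw 90.0 q6 1.64 gap -0.0001 F [ 0.3 -0.4 -0.5]
rows tool xyz [-0.   -0.02  0.27] turn -0.0 tilt z [-0.001 -0.    -1.   ]
scene 0.575 55 [0.572 0.101 0.14 ] [0.044 0.147]
scene 0.59 13 [0.591 0.103 0.045] [0.042 0.047]
scene 0.605 11 [0.604 0.1   0.045] [0.043 0.048]
scene 0.62 12 [0.618 0.101 0.045] [0.045 0.047]
scene 0.635 11 [0.634 0.101 0.045] [0.042 0.046]
scene 0.65 15 [0.653 0.102 0.044] [0.039 0.048]
side 0.545 108 [0.545 0.093 0.119] [0.051 0.171]
side 0.56 68 [0.559 0.098 0.137] [0.045 0.151]
side 0.575 27 [0.572 0.099 0.134] [0.042 0.148]
side 0.59 14 [0.591 0.101 0.042] [0.04  0.046]
side 0.605 13 [0.606 0.1   0.043] [0.041 0.046]
side 0.62 11 [0.619 0.099 0.044] [0.041 0.046]
side 0.635 13 [0.635 0.1   0.045] [0.04  0.046]
side 0.65 12 [0.648 0.1   0.043] [0.038 0.046]
```

View pics/c.png

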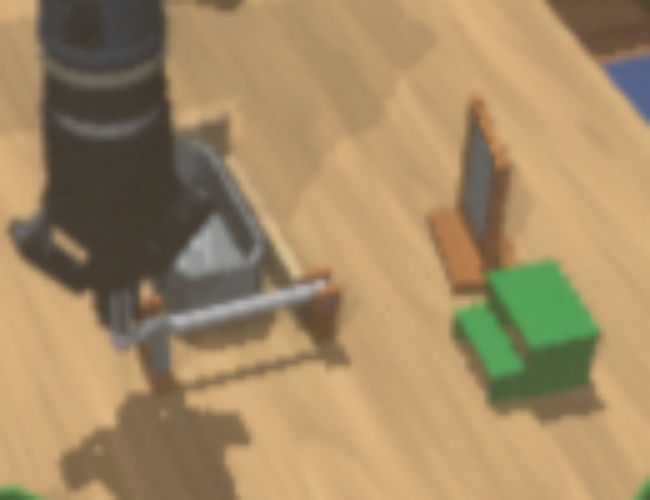

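The view shows the rail lying level across the mouth from the post (325,285) to the clip (155,320), with the knob under the fingers at (125,340). A firm press to make sure it is home.

>>> {"fn": "apply_moves", "kwargs": {"plan": [[0,0,0,0.1,0,0,0],[0,0,0,0.1,0,0,0],[0,0,0,0.1,0,0,0],[0,0,0,0,0,0,0]]}}

```text
time_s: 20.2
tcp_pos: [0.5141, 0.1011, 0.0468]
tcp_rot: [2.221, 2.221, 0.001]
ft_force: [-3.4, -0.9, 9.3]
finger_gap: 0.0002
finger_force: 4.3
```

>>> {"fn": "apply_moves", "kwargs": {"plan": [[0,0,0,0.1,0,0,0],[0,0,0,0.1,0,0,0],[0,0,0,0,0,0,0]]}}

```text
time_s: 20.58
tcp_pos: [0.5143, 0.1012, 0.0453]
tcp_rot: [2.22, 2.22, 0.003]
ft_force: [-9.7, -0.8, 23.3]
finger_gap: 0.0003
finger_force: 11.9
```

>>> {"fn": "apply_moves", "kwargs": {"plan": [[0,0,0,-0.8,0,0,0],[0,0,0,-1,0,0,0],[0,0,0,-1,0,0,0],[0,0,-1,-1,0,0,0],[0,0,-1,-1,0,0,0],[0,-1,-1,-1,0,0,0],[0,-1,-1,-1,0,0,0],[0,-1,0,0,0,0,0],[0,-1,0,0,0,0,0],[0,0,0,0,0,0,0]]}}

```text
time_s: 21.82
tcp_pos: [0.4136, 0.0001, 0.2098]
tcp_rot: [2.224, 2.218, 0.0]
ft_force: [-0.4, -0.8, 0.3]
finger_gap: 0.0002
finger_force: 0.0
```

```bash
python3 -c "
from h import *
goto(.513,.101,.045,1.571)
rail()
im,d,m=shot('side');a=cv2.resize(im[120:230,250:400],None,fx=5,fy=5)
save('d',a);im,d,m=shot('scene')
b=cv2.resize(im[140:300,230:480],None,fx=3,fy=3);save('e',b)
P=pts(d,m);grey=(im.max(2).astype(int)-im.min(2)<25)
Q=P[grey&(P[...,2]>.044)&(P[...,2]<.056)&(abs(P[...,0]-.596)<.043)&(P[...,1]>.115)&(P[...,1]<.3)]
print('tub',Q.min(0),Q.max(0))
"
```

```text
t 21.82 tcp [4.136e-01 1.000e-04 2.098e-01] yaw 89.8 q6 1.41 gap 0.0002 F [-0.4 -0.8  0.3]
rows tool xyz [4.05 3.96 6.59] turn -0.02 tilt z [ 0. -0. -1.]
scene 0.515 9 [0.516 0.102 0.047] [0.044 0.05 ]
scene 0.53 12 [0.53  0.1   0.047] [0.043 0.055]
scene 0.545 28 [0.544 0.098 0.045] [0.038 0.055]
scene 0.56 12 [0.56  0.102 0.046] [0.043 0.047]
scene 0.575 13 [0.576 0.102 0.045] [0.043 0.046]
scene 0.59 13 [0.587 0.1   0.044] [0.041 0.046]
scene 0.605 13 [0.604 0.1   0.044] [0.041 0.048]
scene 0.62 11 [0.621 0.101 0.046] [0.042 0.047]
scene 0.635 11 [0.636 0.102 0.044] [0.043 0.046]
scene 0.65 16 [0.654 0.101 0.044] [0.04  0.049]
side 0.515 17 [0.515 0.098 0.045] [0.038 0.046]
side 0.53 25 [0.532 0.096 0.044] [0.036 0.054]
side 0.545 18 [0.543 0.093 0.048] [0.039 0.055]
side 0.56 15 [0.56  0.099 0.044] [0.039 0.045]
side 0.575 13 [0.574 0.1   0.043] [0.04  0.045]
side 0.59 13 [0.588 0.099 0.043] [0.041 0.046]
side 0.605 15 [0.605 0.1   0.044] [0.038 0.046]
side 0.62 10 [0.617 0.099 0.045] [0.042 0.047]
side 0.635 15 [0.635 0.101 0.043] [0.039 0.045]
side 0.65 9 [0.648 0.102 0.043] [0.042 0.048]
tub [0.5575138  0.13102497 0.04403652] [0.63551541 0.27166443 0.05452132]
```

View pics/e.png

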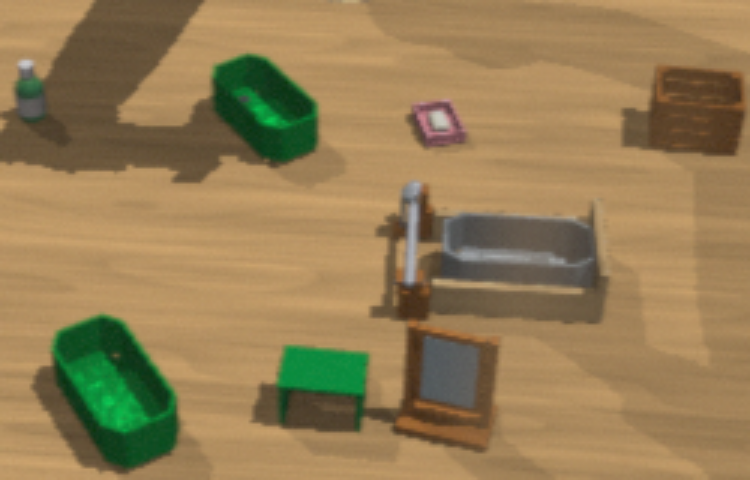

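The tub sits against the back wall at (595,250), the rail is level in its clip at (412,235), and the other toys are unmoved. Handing in.

```bash
python3 -c "
from h import *
print(robot.sign_off())"
```

```text
the job is handed in; nothing more can be done
None
```

The tub was pushed up against the bay's back wall without being lifted, then the rail was swung down and pressed level into its clip. The other toys look unmoved, and the job is handed in after about 22 s.

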